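Set out the sharpening stone from behind the finishing bottles

TASK

Get the sharpening stone ready on the carver's bench: first move all three bottles that stand in front of it over to the cork side board, then lay the stone flat in its holder between the two brass stops, lengthwise and centred. Only then put the bottles back in the tray, each upright and centred on the white disc of the strip of its own colour, whatever order they stood in before. Never tip a bottle over, and leave the carved plate where it lies.

Things in the scene. Friction and masses are not known exactly. Their poses are not given: they have to be found in the camera images.
- bottle_red: Closed rigid metal bottle, red cap and band, 0.2 kg. Origin: centre of its underside, z up. Body 52 mm diameter to 52 mm height, shoulder narrowing to a 22 mm neck at 64 mm, cap 26 mm diameter from 67 to 94 mm height; grip it by the cap from above. Starts upright on one of the three coloured strips, not always its own; the three stand in a row 70 mm apart, before the stone.
- bottle_blue: Closed rigid metal bottle, blue cap and band, 0.2 kg. Origin: centre of its underside, z up. Body 52 mm diameter to 52 mm height, shoulder narrowing to a 22 mm neck at 64 mm, cap 26 mm diameter from 67 to 94 mm height; grip it by the cap from above. Starts upright on one of the three coloured strips, not always its own; the three stand in a row 70 mm apart, before the stone.
- bottle_green: Closed rigid metal bottle, green cap and band, 0.2 kg. Origin: centre of its underside, z up. Body 52 mm diameter to 52 mm height, shoulder narrowing to a 22 mm neck at 64 mm, cap 26 mm diameter from 67 to 94 mm height; grip it by the cap from above. Starts upright on one of the three coloured strips, not always its own; the three stand in a row 70 mm apart, before the stone.
- place_red: Fixed red strip in the tray, 108 x 62 x 2 mm, place of the red bottle. Origin on its top (14 mm above the table) where the bottle's centre belongs: on its centre line, 32 mm from the far end, 76 mm from the near end; a flat white 56 mm disc marks it (at first under a bottle; the near part shows). x along the strip away from the robot, y across; strips 70 mm apart, parallel.
- place_blue: Fixed blue strip in the tray, 108 x 62 x 2 mm, place of the blue bottle. Origin on its top (14 mm above the table) where the bottle's centre belongs: on its centre line, 32 mm from the far end, 76 mm from the near end; a flat white 56 mm disc marks it (at first under a bottle; the near part shows). x along the strip away from the robot, y across; strips 70 mm apart, parallel.
- place_green: Fixed green strip in the tray, 108 x 62 x 2 mm, place of the green bottle. Origin on its top (14 mm above the table) where the bottle's centre belongs: on its centre line, 32 mm from the far end, 76 mm from the near end; a flat white 56 mm disc marks it (at first under a bottle; the near part shows). x along the strip away from the robot, y across; strips 70 mm apart, parallel.
- stone: Sharpening stone, block 150 x 48 x 30 mm, grey above, brick-red below, 0.45 kg, long side along its x. Origin: centre of its underside. Starts on the tray floor (12 mm above the table), parallel to the bottle row, about 9 mm behind it; behind it 25 mm is free before a 14 mm high rim. Grip across the 48 mm width.
- holder: Fixed stone holder on the table at one side of the tray: dark board 206 x 76 mm, long side along its x, a brass stop at each end. Origin: centre of its underside. The seat (dark rubber) is 12 mm above the origin; the stops rise 10 mm above the seat, 166 mm apart; long sides open.
- side_board: Fixed bare cork board lying on the table on the other side of the tray, 250 x 120 x 10 mm, long side along its x. Origin at the centre of its underside, its top 10 mm above it. The bottles wait here.
- carved_plate: Carved pale wooden plate, round, 120 mm diameter, 27 mm high, loose, lying beyond the tray. Origin at the centre of its underside. Work in progress: leave alone.
There are look-alikes about, which are no part of the job. Leave any green look-alike of the stone alone.

How it is judged:
On the way, in this order (a step that is already met when the one before it is completed fails the run):
1. all three bottles stand upright and released on the side board, the stone not yet taken (x of bottle_red in the frame of side_board between -0.115 and 0.115 m and y of bottle_red in the frame of side_board between -0.05 and 0.05 m and z of bottle_red in the frame of side_board between 0.006 and 0.014 m and angle between each of bottle_red, bottle_blue, bottle_green's own z axis and vertical below 0.1 rad and contact force between the fingers and bottle_red below 0.05 N and x of bottle_blue in the frame of side_board between -0.115 and 0.115 m and y of bottle_blue in the frame of side_board between -0.05 and 0.05 m and z of bottle_blue in the frame of side_board between 0.006 and 0.014 m and contact force between the fingers and bottle_blue below 0.05 N and x of bottle_green in the frame of side_board between -0.115 and 0.115 m and y of bottle_green in the frame of side_board between -0.05 and 0.05 m and z of bottle_green in the frame of side_board between 0.006 and 0.014 m and contact force between the fingers and bottle_green below 0.05 N and distance of stone from where it was at the start of the episode below 0.03 m), for 0.2 s.
2. the stone lies released in its holder while the bottles still stand on the side board (x of stone in the frame of holder between -0.012 and 0.012 m and y of stone in the frame of holder between -0.014 and 0.014 m and z of stone in the frame of holder between 0.008 and 0.016 m and angle between the x axis of stone and the x axis of holder, either way round below 0.14 rad and angle between stone's own z axis and vertical below 0.06 rad and contact force between the fingers and stone below 0.05 N and x of bottle_red in the frame of side_board between -0.115 and 0.115 m and y of bottle_red in the frame of side_board between -0.05 and 0.05 m and z of bottle_red in the frame of side_board between 0.006 and 0.014 m and angle between each of bottle_red, bottle_blue, bottle_green's own z axis and vertical below 0.1 rad and contact force between the fingers and bottle_red below 0.05 N and x of bottle_blue in the frame of side_board between -0.115 and 0.115 m and y of bottle_blue in the frame of side_board between -0.05 and 0.05 m and z of bottle_blue in the frame of side_board between 0.006 and 0.014 m and contact force between the fingers and bottle_blue below 0.05 N and x of bottle_green in the frame of side_board between -0.115 and 0.115 m and y of bottle_green in the frame of side_board between -0.05 and 0.05 m and z of bottle_green in the frame of side_board between 0.006 and 0.014 m and contact force between the fingers and bottle_green below 0.05 N), for 0.2 s.
At the end, for the whole second after the job is handed in: The stone lies flat in the holder between the stops, centred within 12 mm lengthwise and 14 mm across and aligned within 8 degrees; each bottle stands upright within 12 mm of the marked place on the strip of its own colour; all released and at rest (x of stone in the frame of holder between -0.012 and 0.012 m and y of stone in the frame of holder between -0.014 and 0.014 m and z of stone in the frame of holder between 0.008 and 0.016 m and angle between the x axis of stone and the x axis of holder, either way round below 0.14 rad and angle between stone's own z axis and vertical below 0.06 rad and contact force between the fingers and stone below 0.05 N and linear speed of each of stone, bottle_red, bottle_blue, bottle_green below 0.02 m/s and angular speed of each of stone, bottle_red, bottle_blue, bottle_green below 0.2 rad/s and horizontal distance between bottle_red and place_red below 0.012 m and z of bottle_red in the frame of place_red between -0.004 and 0.004 m and angle between each of bottle_red, bottle_blue, bottle_green's own z axis and vertical below 0.1 rad and contact force between the fingers and bottle_red below 0.05 N and horizontal distance between bottle_blue and place_blue below 0.012 m and z of bottle_blue in the frame of place_blue between -0.004 and 0.004 m and contact force between the fingers and bottle_blue below 0.05 N and horizontal distance between bottle_green and place_green below 0.012 m and z of bottle_green in the frame of place_green between -0.004 and 0.004 m and contact force between the fingers and bottle_green below 0.05 N); the robot touches nothing.
It fails at once if a bottle is tipped (more than 40 degrees) (angle between any of bottle_red, bottle_blue, bottle_green's own z axis and vertical above 0.7 rad).
It fails at once if the carved plate is disturbed (moved 15 mm) (distance of carved_plate from where it was at the start of the episode above 0.015 m).
It also fails if it takes over 144 s, if anything falls off the work surface, if the arm or the gripper's body presses on something with over 40 N, if the wrist force passes 120 N, or if a joint passes its speed limit or range.

ROBOT

A 6-joint arm with a two-finger parallel gripper is mounted at the origin on the work surface. World frame = base frame: x ahead of the robot, y to its left, z up, the work surface at z = 0. Lengths are in m, angles in rad, forces in N, time in s.
With the tool pointing down it reaches from about 0.25 to 0.775 m from the base axis. Payload 4 kg.
Tool frame: the origin (TCP) lies midway between the tips of the shut fingers; the grasp point (between the pads) lies 19 mm behind it; z points along the fingers, y is the line along which they close (so a half turn about z gives the same grasp; the last joint's range is limited). The gripper opens to 94 mm and grips with 3 to 60 N. Pads are 16 mm wide; open, the fingers measure 119 mm over their backs; the gripper's body (75 mm by 177 mm) begins 78 mm behind the grasp point.
Start: joints at [-1.376, 0.087, 1.371, -0, 1.684, -0.103], TCP at [0.161, -0.526, 0.179] pointing down, gripper open.
Joint ranges: [-3.1, 3.1], [-0.76, 2.03], [0.27, 2.55], [-1.08, 4.22], [0.17, 2.65], [-2.57, 2.57]. Speed limits (rad/s): [2.79, 2.79, 3.14, 3.14, 3.14, 3.14].

INTERFACE

Orientations are given as a 3x3 rotation matrix whose columns are the frame's x, y, z axes.
In Python, from workcell import robot, grab_frame, camera_info, order, get_t, get_joints, get_qvel, get_joint_efforts, get_tcp_pos, get_tool_rot, get_wrist_force, get_wrist_torque, get_width, get_finger_force gives the robot as it stands. The module is installed in compiled form; this text tells all that it offers. Calls block until the motion is done:
- robot.move_to(position, orientation): joint-space move of the TCP to a pose.
- robot.move_l(position, v=0.15, frame=None): straight line of the TCP; frame=None keeps the orientation; v is the mean speed in m/s.
- robot.move_j(angles): joint-space move.
- robot.command_gripper(opening, f_grip=None): finger opening in m; f_grip is the grip in N (None keeps the last); returns when the fingers have stopped.
- robot.pause(seconds).
- robot.ik(position, orientation): joint angles nearest the present ones, or None.
- grab_frame(name): name is "scene" or "top"; returns the picture (480x640x3 uint8, red, green, blue); there is no depth.
- camera_info(name): a dict with "camera_matrix" (3x3 intrinsics, pixels), "pose" (4x4, takes a point from camera to world coordinates). Camera axes: x right, y up, looking along -z (the intrinsics and any distortion apply to the point x, -y, -z); pixel columns grow to the right and rows downward; lengths in m; the calibration is good to about 2 mm. A picture is of the moment at which its call begins. camera_info takes no time and is no camera call.
A pose or a line that the arm cannot do raises robot.MotionError and nothing moves.
- order.hand_in(): hands the job in; it is judged then, once.
Readings, each from a call of its own:
- get_t(): time.
- get_joints(): joint angles.
- get_qvel(): joint speeds.
- get_joint_efforts(): joint torques, N m.
- get_tcp_pos(): TCP position.
- get_tool_rot(): TCP orientation.
- get_wrist_force(): force on the tool from outside, world axes, zero at the start.
- get_wrist_torque(): the same for the moment, N m.
- get_width(): finger opening in m.
- get_finger_force(): force on a finger pad.
Only numpy, scipy, OpenCV 4.12 (cv2) and the standard library are available. Lean on these libraries where they do the work, as an engineer would, in place of code of your own. Each camera call takes 0.05 s, during which the arm holds its last target. There are 200 camera calls.

## Working session

There is one attempt and no reset: what is moved stays moved. The work goes in short steps, each a Python script; the robot and the scene stay as the last script left them, time stands still between calls to the robot, and variables do not carry over. Pictures are saved under pics/ and viewed, at most 14 in all, crops included, and the job is handed in when it is done.

```bash
mkdir -p pics; python3 - <<'E'
from workcell import *
import cv2
for n in("top","scene"):
    cv2.imwrite(f"pics/{n}0.png",grab_frame(n)[:,:,::-1]); c=camera_info(n); print(n,c)
E
```

```text
top {'camera_matrix': array([[567.34579304,   0.        , 321.16800821],
       [  0.        , 567.34579304, 233.6710244 ],
       [  0.        ,   0.        ,   1.        ]]), 'pose': array([[ 0.00834807,  0.99747886, -0.07047148,  0.42147952],
       [-0.9997454 ,  0.00684808, -0.02149981, -0.01910173],
       [-0.02096302,  0.07063302,  0.99728207,  1.39465715],
       [ 0.        ,  0.        ,  0.        ,  1.        ]])}
scene {'camera_matrix': array([[576.54414702,   0.        , 321.71920922],
       [  0.        , 576.54414702, 242.65270938],
       [  0.        ,   0.        ,   1.        ]]), 'pose': array([[-0.81734771, -0.45871677,  0.34859954,  0.94133253],
       [ 0.57598398, -0.66486756,  0.47559813,  0.54705878],
       [ 0.01360769,  0.58951679,  0.80764149,  1.00486699],
       [ 0.        ,  0.        ,  0.        ,  1.        ]])}
```

View pics/top0.png

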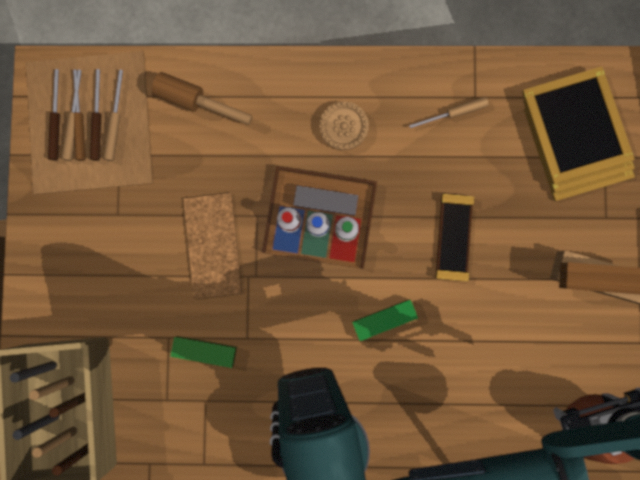

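View pics/scene0.png

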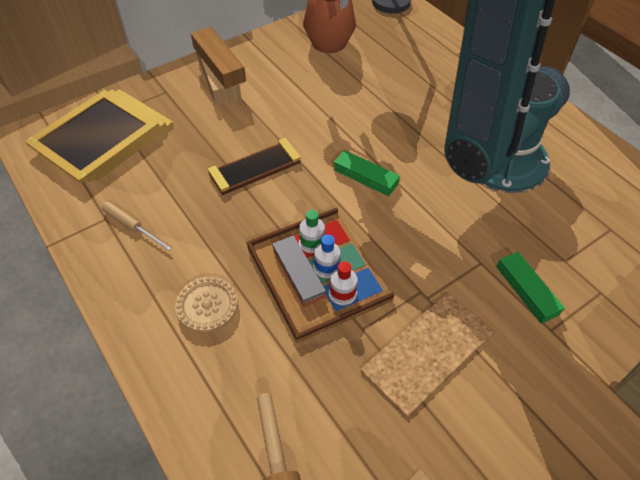

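The top view, with image up = +x and left = +y, shows:
- **Bottles:** red cap at (288,217), blue at (318,222), green at (347,227). They stand on the blue, green and red strips respectively.
- **Stone candidates:** grey block (325,199), green blocks (386,320) and (204,352). I choose the grey one behind the bottles.
- **Holder candidates:** slim dark board with two brass ends (455,237), and a large yellow-framed slate (580,125). I choose the slim one.
- **Board candidates:** bare cork (212,245), and the tool mat (90,120). I choose the bare cork.

The carved plate is at (343,125).

```bash
cat >h.py <<'E'
from workcell import *
import numpy as np, cv2
def ray(px,z,n="top"):
    c=camera_info(n);K=c["camera_matrix"];P=c["pose"]
    px=np.atleast_2d(np.asarray(px,float))
    d=np.c_[(px[:,0]-K[0,2])/K[0,0],-(px[:,1]-K[1,2])/K[1,1],-np.ones(len(px))]@P[:3,:3].T
    return P[:3,3]+d*((z-P[2,3])/d[:,2])[:,None]
def blobs(img,lo,hi,box,amin=30):
    "contours of an HSV range within box x0,y0,x1,y1, largest first"
    m=cv2.inRange(cv2.cvtColor(img,cv2.COLOR_RGB2HSV),lo,hi)
    k=np.zeros_like(m);x0,y0,x1,y1=box;k[y0:y1,x0:x1]=255
    m=cv2.morphologyEx(m&k,cv2.MORPH_CLOSE,np.ones((3,3)))
    cs=cv2.findContours(m,cv2.RETR_EXTERNAL,cv2.CHAIN_APPROX_NONE)[0]
    return sorted([c for c in cs if cv2.contourArea(c)>amin],key=cv2.contourArea,reverse=True)
def rect(c,z):
    "min-area rectangle on plane z: centre, long-axis angle, size (mm)"
    p=ray(c.reshape(-1,2),z)[:,:2].astype(np.float32)*1000
    (x,y),_,_=r=cv2.minAreaRect(p);b=cv2.boxPoints(r)
    e=[b[1]-b[0],b[2]-b[1]];e.sort(key=np.linalg.norm)
    a=np.arctan2(e[1][1],e[1][0]); a=(a+np.pi/4)%np.pi-np.pi/4
    return np.array([x,y])/1000,a,[round(float(np.linalg.norm(v))) for v in e]
def down(a):
    "tool down, closing axis along angle a"
    y=np.array([np.cos(a),np.sin(a),0]);z=np.array([0,0,-1.]);return np.c_[np.cross(y,z),y,z]
E
python3 - <<'E'
from h import *
im=grab_frame("top")
R={"red":[(0,120,90),(8,255,255),(275,205,300,230)],"blue":[(100,120,80),(130,255,255),(306,210,330,232)],"green":[(50,80,50),(85,255,255),(336,215,360,238)]}
out=im.copy()
def rep(n,cs,z):
    for c in cs: print(n,[np.round(v,4) for v in rect(c,z)],cv2.contourArea(c)); cv2.drawContours(out,[c],-1,(255,0,255),1)
for n,(l,h,b) in R.items(): rep(n,blobs(im,l,h,b)[:1],.104)
rep("stone",blobs(im,(90,0,50),(135,80,170),(290,180,362,215))[:1],.042)
rep("brass",blobs(im,(18,130,120),(32,255,255),(425,185,485,290))[:2],.022)
rep("board",blobs(im,(0,0,0),(180,255,60),(430,185,485,290))[:1],.012)
g=cv2.cvtColor(im,cv2.COLOR_RGB2HSV)
for p in[(325,196),(212,245),(165,245),(245,220),(455,190),(455,235),(190,270),(235,280)]:print(p,g[p[1],p[0]])
cv2.imwrite("pics/c1.png",cv2.resize(out[160:310,170:490],None,fx=2.5,fy=2.5,interpolation=cv2.INTER_NEAREST)[:,:,::-1])
print(get_tool_rot())
E
```

```text
red [array([0.5515, 0.0884]), np.float32(0.0121), array([21, 21])] 69.5
blue [array([0.5405, 0.0196]), np.float32(0.0066), array([21, 21])] 65.0
green [array([ 0.5295, -0.0501]), np.float32(0.0056), array([18, 21])] 60.5
brass [array([ 0.4196, -0.3057]), np.float32(1.488), array([21, 75])] 235.5
brass [array([ 0.6062, -0.3196]), np.float32(1.4957), array([22, 76])] 233.5
board [array([ 0.5135, -0.3108]), np.float32(-0.0773), array([ 71, 161])] 1769.5
(325, 196) [165  10  99]
(212, 245) [ 14 136 165]
(165, 245) [ 15 143 150]
(245, 220) [ 14 137 132]
(455, 190) [ 15 148 136]
(455, 235) [20 26 30]
(190, 270) [ 15 143 125]
(235, 280) [ 14 138 102]
[[ 9.55988214e-01  2.93404860e-01 -3.50889553e-04]
 [ 2.93405032e-01 -9.55986789e-01  1.65727718e-03]
 [ 1.50807401e-04 -1.68729021e-03 -9.99998565e-01]]
```

View pics/c1.png

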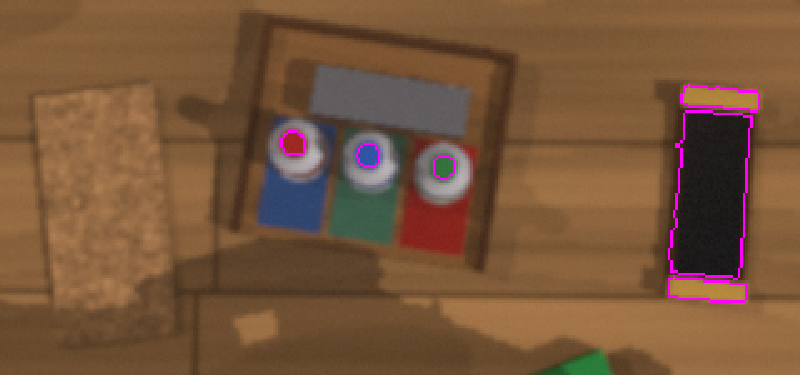

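The crop confirms the choices: three capped bottles, grey stone behind them (crop pixel 390,100), bare cork (105,215), and the holder with its two brass stops (715,95) and (708,290). I'll move the red bottle first.

```bash
cat >>h.py <<'E'
ROW=-0.157  # angle of the tray's x axis
c=ray(np.array([(33,95),(153,83),(176,336),(56,347)])/2.5+(170,160),.010)[:,:2]
CORK=c.mean(0);u=(c[0]+c[1]-c[2]-c[3]);CU=u/np.linalg.norm(u)
def orient(p,a):
    q=get_joints();best=None
    for k in(a,a+np.pi):
        s=robot.ik(p,down(k))
        if s is not None:
            d=np.abs(np.array(s)-q).max()
            if best is None or d<best[0]: best=(d,down(k))
    return best[1]
def pick(p,z,a,w,f,zup):
    p=np.array(p);top=np.r_[p,zup];R=orient(top,a)
    robot.move_to(top,R);robot.command_gripper(w);robot.move_l(np.r_[p,z],v=.2)
    robot.command_gripper(0.0,f);print("t",round(get_t(),1),"width",round(get_width(),4),"F",get_finger_force())
    robot.move_l(top,v=.2)
def place(p,z,a,w,zup,keep=True):
    p=np.array(p);top=np.r_[p,zup];R=orient(top,a)
    robot.move_to(top,R);robot.move_l(np.r_[p,z+.03],v=.25);robot.move_l(np.r_[p,z],v=.06)
    robot.command_gripper(w);robot.pause(.2);robot.move_l(top,v=.25)
    print("placed t",round(get_t(),1),"width",round(get_width(),4),"Fw",np.round(get_wrist_force(),1))
E
python3 - <<'E'
from h import *
print(CORK,CU,np.linalg.norm(c[0]-c[3]),np.linalg.norm(c[0]-c[1]),get_t())
pick((.5515,.0884),.014+.068,ROW,.055,15,.22)
place(CORK+.075*CU,.010+.0695,ROW,.055,.22)
cv2.imwrite("pics/s1.png",grab_frame("scene")[:,:,::-1])
E
```

```text
[0.48771424 0.27899448] [0.99361979 0.11278171] 0.24909939410091247 0.11945633299524021 0.15
t 5.3 width 0.0006 F 0.19936493947170675
placed t 10.0 width 0.0552 Fw [ 0.8 -0.5 -0.5]
```

View pics/s1.png

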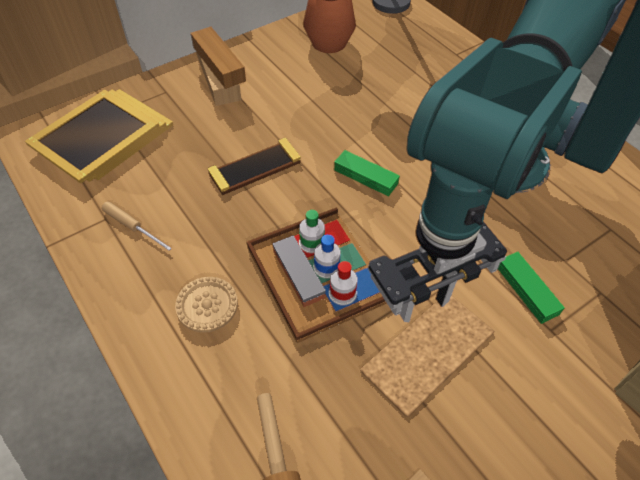

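The grasp missed: the fingers shut on air and the red bottle, scene pixel (344,270), hasn't moved. I'll check the TCP against both cameras.

```bash
python3 - <<'E'
from h import *
def proj(X,n):
    c=camera_info(n);K=c["camera_matrix"];P=c["pose"];q=(np.asarray(X)-P[:3,3])@P[:3,:3];return np.round([K[0,2]+K[0,0]*q[0]/-q[2],K[1,2]-K[1,1]*q[1]/-q[2]],0)
print("tcp",get_tcp_pos(),proj(get_tcp_pos(),"scene"),proj(get_tcp_pos(),"top"))
print(get_tool_rot())
print("redcap proj",proj((.5515,.0884,.095),"scene"),"plate ctr etc; cork",proj(np.r_[CORK,.01],"scene"),proj((.5129,-.3127,.012),"scene"))
print("scene cap ray",ray([[345,269],[328,243],[312,217]],.10,"scene"))
cv2.imwrite("pics/t1.png",grab_frame("top")[:,:,::-1])
E
```

```text
tcp [0.56130021 0.28703878 0.21726657] [419. 318.] [188. 206.]
[[ 0.15639772  0.98768575 -0.00407607]
 [ 0.98769143 -0.15640567 -0.00170702]
 [-0.00232352 -0.00375893 -0.99999024]]
redcap proj [344. 271.] plate ctr etc; cork [429. 349.] [255. 165.]
scene cap ray [[ 0.55006184  0.08926536  0.1       ]
 [ 0.54120399  0.02182049  0.1       ]
 [ 0.53009917 -0.04900437  0.1       ]]
```

View pics/t1.png

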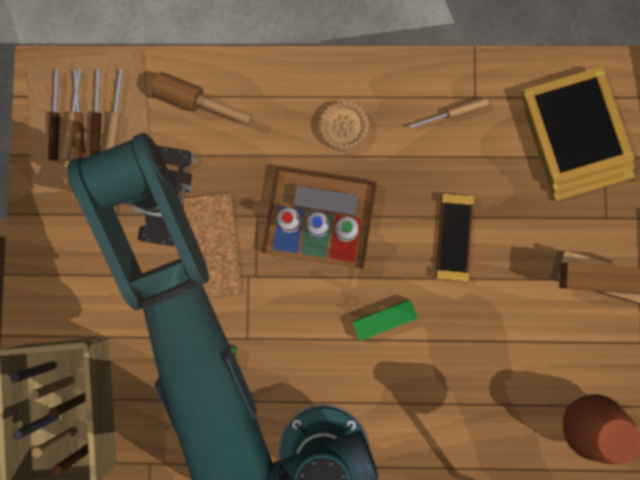

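The TCP reading agrees with the image and both cameras agree on the cap (0.551, 0.088), so I'll look at the grasp itself.

```bash
python3 - <<'E'
from h import *
p=np.array([.551,.0886]);R=orient(np.r_[p,.22],ROW)
robot.command_gripper(.055);robot.move_to(np.r_[p,.22],R);print(get_tcp_pos())
robot.move_l(np.r_[p,.082],v=.2);print(get_tcp_pos(),get_wrist_force(),get_width())
a=grab_frame("scene")[150:350,230:500]
cv2.imwrite("pics/d1.png",cv2.resize(a,None,fx=2.9,fy=2.9)[:,:,::-1])
E
```

```text
[0.55115153 0.08940867 0.22013263]
[0.55197079 0.08931004 0.08323252] [ 0.15700739 -0.5323774   0.81203324] 0.05500067964311887
```

View pics/d1.png

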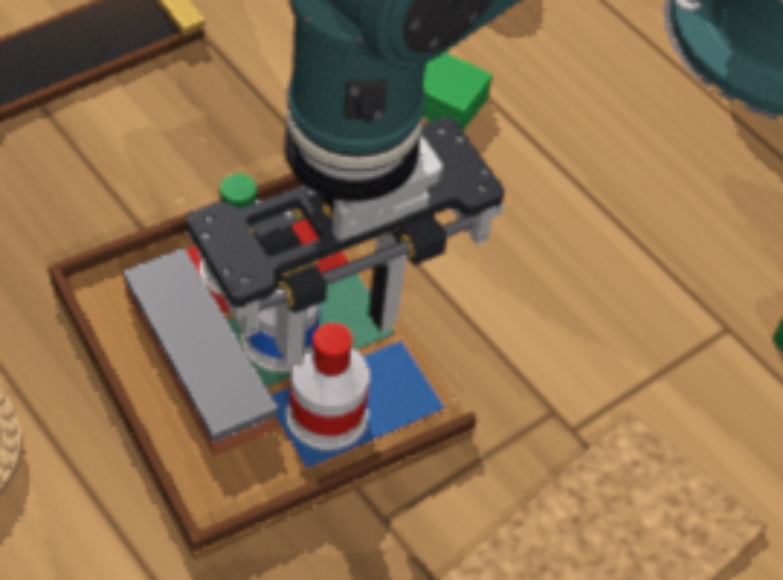

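The cap (crop 332,345) appears between the fingers (tips 290,362 and 388,330) only along the line of sight; the fingers really sit behind it. I'll measure the tool offset with both cameras in one composite picture.

```bash
python3 - <<'E'
from h import *
p=np.array([.551,.0886])
robot.move_l(np.r_[p,.20],v=.2); robot.command_gripper(.0)
print(get_tcp_pos(),get_joints(),get_t())
a=grab_frame("scene")[150:350,280:480];b=grab_frame("top")[140:340,210:410]
cv2.imwrite("pics/d2.png",np.hstack([cv2.resize(v,(400,400)) for v in(a,b)])[:,:,::-1])
E
```

```text
[0.55103317 0.08859395 0.20002553] [ 5.78328381e-02  1.02287244e-01  1.31342870e+00 -1.13126597e-05
  1.72579779e+00  2.14829397e-01] 13.7417
```

View pics/d2.png

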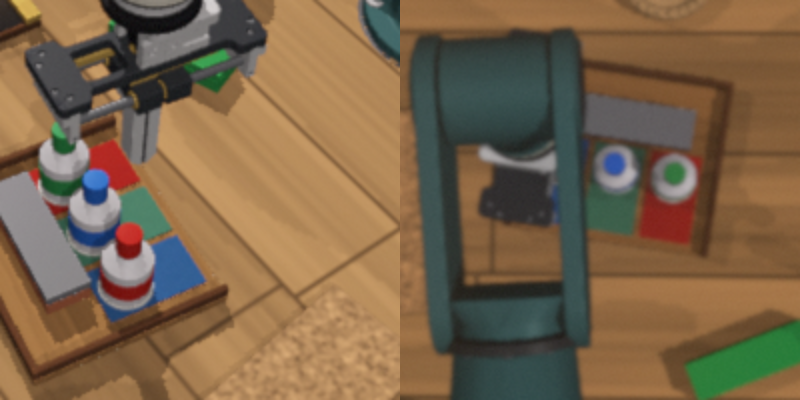

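```bash
cat >>h.py <<'E'
def proj(X,n):
    c=camera_info(n);K=c["camera_matrix"];P=c["pose"];q=(np.asarray(X)-P[:3,3])@P[:3,:3];return np.round([K[0,2]+K[0,0]*q[0]/-q[2],K[1,2]-K[1,1]*q[1]/-q[2]],1)
E
python3 - <<'E'
from h import *
t=get_tcp_pos();R=get_tool_rot();print(R)
print("tip scene",proj(t,"scene"),"seen (350,229)", ray([[350,229]],.2,"scene"),ray([[350,229]],.22,"scene"))
for s in(-1,1):
  for w in (-1,1):
    for h in(.097,.125):
      X=t+R@[w*.0375,s*.0885,-h];print(s,w,h,X.round(3),proj(X,"top"),proj(X,"scene"))
print("plate near end at z .3/.32",ray([[251,251],[287,251]],.30),ray([[251,251],[287,251]],.32))
E
```

```text
[[ 1.56373929e-01  9.87697926e-01  2.19790081e-05]
 [ 9.87697926e-01 -1.56373929e-01  2.11817287e-05]
 [ 2.43580934e-05  1.83963506e-05 -1.00000000e+00]]
tip scene [347.  237.3] seen (350,229) [[0.53580572 0.07704811 0.2       ]] [[0.54588258 0.08872733 0.22      ]]
-1 -1 0.097 [0.458 0.065 0.297] [289.6 254.7] [386.1 168.4]
-1 -1 0.125 [0.458 0.065 0.325] [288.5 254.2] [387.9 156.6]
-1 1 0.097 [0.469 0.139 0.297] [251.6 248.4] [409.3 199.2]
-1 1 0.125 [0.469 0.139 0.325] [249.4 247.7] [411.7 187.6]
1 -1 0.097 [0.633 0.038 0.297] [304.8 165.5] [290.1 203.2]
1 -1 0.125 [0.633 0.038 0.325] [304.1 162.7] [289.5 191.7]
1 1 0.097 [0.644 0.112 0.297] [267.1 159.5] [310.3 237.2]
1 1 0.125 [0.644 0.112 0.325] [265.4 156.5] [310.2 226. ]
plate near end at z .3/.32 [[0.46427552 0.14005626 0.3       ]
 [0.46479941 0.07027535 0.3       ]] [[0.46349362 0.13714835 0.32      ]
 [0.46400793 0.06864238 0.32      ]]
```

In both views the tool sits horizontally where it reports, but the fingertips are about 20–25 mm higher than the TCP reading says. I'll confirm that by gently touching the cork.

```bash
cat >>h.py <<'E'
def touch(p,z0,zmin,step=.002,f=3):
    robot.pause(.2);b=get_wrist_force()[2];z=z0
    while z>zmin:
        z-=step;robot.move_l(np.r_[p,z],v=.05)
        if abs(get_wrist_force()[2]-b)>f: break
    print("touch",p,"cmd z",round(z,4),"tcp",get_tcp_pos().round(4),"F",np.round(get_wrist_force()-[0,0,b],1))
    return get_tcp_pos()[2]
E
python3 - <<'E'
from h import *
robot.move_to(np.r_[CORK,.12],orient(np.r_[CORK,.12],ROW))
robot.move_l(np.r_[CORK,.025],v=.15)
touch(CORK,.025,-.04)
robot.move_l(np.r_[CORK,.10],v=.2);print(get_t())
E
```

```text
touch [0.48771424 0.27899448] cmd z -0.017 tcp [ 0.4882  0.2792 -0.016 ] F [-1.9  0.4  4.4]
21.675
```

The touch came at a TCP reading of −0.016 on the 10 mm cork, so the real tips are 26 mm above the reported TCP. I'll correct for that and carry on.

```bash
sed -i 's/np.r_\[p,z\]/np.r_[p,z-DZ]/g; s/np.r_\[p,z+.03\]/np.r_[p,z+.03-DZ]/; s/^ROW=/DZ=.026 # reported TCP lies this far below the real tips\nROW=/' h.py
sed -i '/^def touch/,/^    return get_tcp/s/z-DZ/z/' h.py
python3 - <<'E'
from h import *
pick((.551,.0888),.014+.068,ROW,.055,15,.19)
if get_width()>.018: place(CORK+.075*CU,.010+.069,ROW,.055,.19)
cv2.imwrite("pics/s2.png",grab_frame("scene")[:,:,::-1])
E
```

```text
t 24.9 width 0.0261 F 14.979366213083267
placed t 29.3 width 0.0549 Fw [ 0.1 -0.9 -0.9]
```

View pics/s2.png

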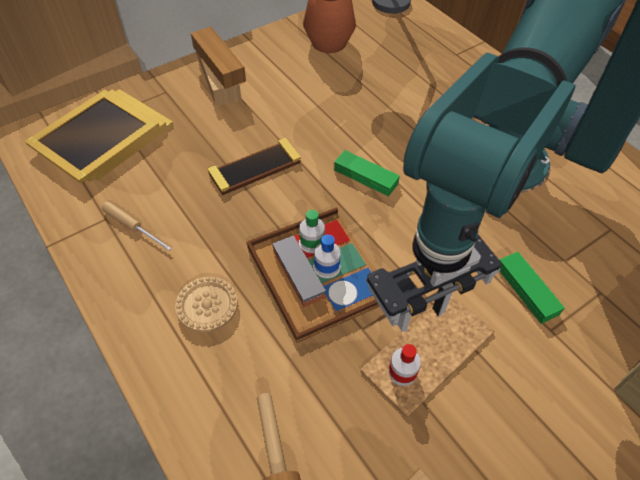

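The red bottle stands upright on the far end of the cork, scene pixel (405,366). Its white disc on the blue strip now shows at (344,292). Next are blue and green, then a look from above.

```bash
python3 - <<'E'
from h import *
for n,p,s in(("blue",(.5408,.0203),0),("green",(.5297,-.0497),-.075)):
    pick(p,.014+.068,ROW,.055,15,.19)
    if get_width()<.018: print("missed");break
    place(CORK+s*CU,.010+.069,ROW,.055,.19)
robot.move_to((.42,-.32,.22),orient((.42,-.32,.22),ROW))
im=grab_frame("top");g=cv2.cvtColor(im,cv2.COLOR_RGB2HSV);print(get_t(),g[199,325],g[222,318])
out=im.copy()
for c in blobs(im,(0,0,130),(180,60,255),(262,195,372,258),60): print("disc",rect(c,.014)); cv2.drawContours(out,[c],-1,(255,0,255),1)
for c in blobs(im,(100,0,50),(180,60,125),(288,178,366,216),200): print("stone",rect(c,.042)); cv2.drawContours(out,[c],-1,(255,0,255),1)
for n,l,h in(("red",(0,150,90),(8,255,255)),("blue",(100,120,80),(130,255,255)),("green",(50,80,50),(85,255,255))):
    for c in blobs(im,l,h,(165,170,250,310),25)[:1]: print(n,rect(c,.100)); cv2.drawContours(out,[c],-1,(255,0,255),1)
cv2.imwrite("pics/t2.png",cv2.resize(out[150:310,160:480],None,fx=2.5,fy=2.5,interpolation=cv2.INTER_NEAREST)[:,:,::-1])
E
```

```text
t 32.0 width 0.0257 F 14.982517808675766
placed t 36.6 width 0.0544 Fw [ 0.2 -0.5 -0.3]
t 39.5 width 0.0257 F 14.96999904513359
placed t 44.3 width 0.0549 Fw [ 0.2 -0.2 -0.4]
46.5083 [ 5 19 79] [ 13  21 144]
disc (array([ 0.53067303, -0.05055159]), np.float32(0.46905392), [53, 54])
disc (array([0.54272058, 0.01739968]), np.float32(1.577673), [49, 51])
disc (array([0.55083044, 0.09085691]), np.float32(1.5768168), [47, 51])
stone (array([ 0.59579108, -0.02898715]), np.float32(1.3304193), [40, 85])
red (array([0.55997925, 0.28620657]), np.float32(0.022883117), [19, 21])
blue (array([0.4862182, 0.2764118]), np.float32(0.8016346), [19, 20])
green (array([0.41190601, 0.26896368]), np.float32(1.5794079), [18, 23])
```

View pics/t2.png

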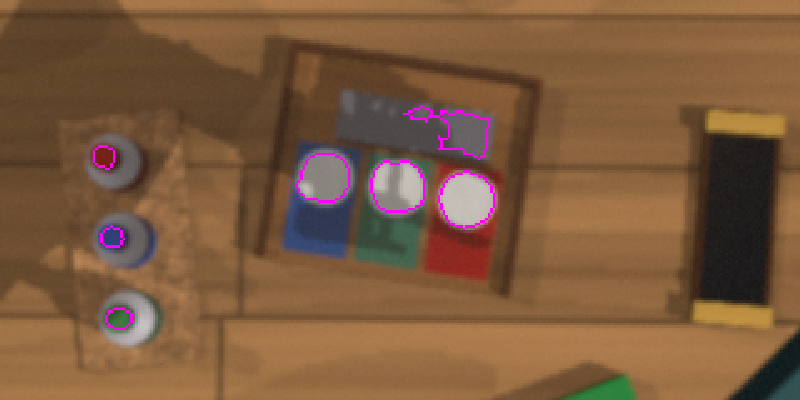

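All three bottles stand on the cork at crop pixels (104,157), (112,238) and (119,319). The three discs are visible at (325,178), (397,187) and (466,200). The stone's corners are near (342,88), (493,111), (487,158) and (336,135). Now the stone.

```bash
python3 - <<'E'
from h import *
A=ray(np.array([(342,88),(493,111),(487,158),(336,135)])/2.5+(160,150),.042)[:,:2]
B=ray(np.array([(313,64),(470,87),(464,136),(309,112)])/2.5+(170,160),.042)[:,:2]
for q in(A,B): print(q.mean(0),np.linalg.norm(q[0]-q[1]),np.linalg.norm(q[1]-q[2]),(q[0]-q[1]+q[3]-q[2]))
s=(A.mean(0)+B.mean(0))/2; d=A[0]-A[1]+A[3]-A[2]+B[0]-B[1]+B[3]-B[2]; a=np.arctan2(d[1],d[0])-np.pi/2; print(s,a)
robot.command_gripper(.064)
pick(s,.019,a,.064,35,.13)
print("stone width",get_width())
H=np.array([.5129,-.3127]);ha=-.0743
if get_width()>.04: place(H,.0205,ha+np.pi/2,.066,.13)
robot.move_to((.40,-.2,.2),orient((.40,-.2,.2),ha+np.pi/2))
im=grab_frame("top");print(get_t())
cv2.imwrite("pics/t3.png",cv2.resize(im[150:310,160:480],None,fx=2.5,fy=2.5,interpolation=cv2.INTER_NEAREST)[:,:,::-1])
E
```

```text
[ 6.00138970e-01 -2.49314041e-04] 0.1469162122697522 0.04570908944053375 [0.04285406 0.29034979]
[5.98447363e-01 2.25880112e-04] 0.15261745648884414 0.04761347416218407 [0.0437503  0.29994166]
[ 5.99293167e-01 -1.17169645e-05] -0.14567528558645315
t 49.8 width 0.0479 F 34.986096918582916
stone width 0.0472587640881557
placed t 54.4 width 0.0661 Fw [ 0.1  0.3 -0.4]
55.225
```

View pics/t3.png

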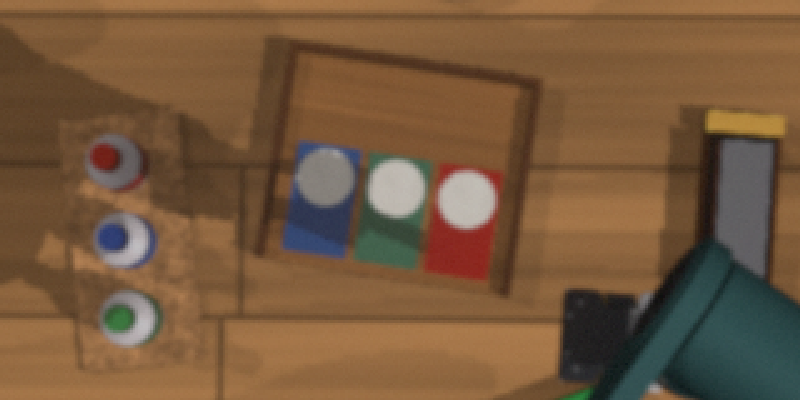

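The stone lies in the holder (crop 745,210). The bottles are untouched and the discs clear at (325,178), (397,188) and (466,199). Next I'll check the stone and put the bottles back.

```bash
python3 - <<'E'
from h import *
D=ray(np.array([(325,178),(397,188),(466,199)])/2.5+(160,150),.014)[:,:2];print(D)
pl={"blue":(.5515,.0892),"green":(.5412,.0193),"red":(.530,-.0500)}
for i,(n,s) in enumerate((("green",-.075),("blue",0),("red",.075))):
    pick(CORK+s*CU,.010+.068,ROW,.055,15,.19)
    if get_width()<.018: print("missed");break
    place(pl[n],.014+.069,ROW,.055,.19)
    if i==0:cv2.imwrite("pics/x.png",grab_frame("top")[:,:,::-1])
robot.move_to((.45,.25,.22),orient((.45,.25,.22),ROW))
im=grab_frame("top");print(get_t())
for n,l,h in(("red",(0,150,90),(8,255,255)),("blue",(100,120,80),(130,255,255)),("green",(50,80,50),(85,255,255))):
    x,y=(int(v) for v in proj(np.r_[pl[n],.104],"top"))
    for c in blobs(im,l,h,(x-11,y-11,x+11,y+8),25)[:1]: print(n,rect(c,.104)[0]-pl[n])
for c in blobs(im,(100,0,50),(180,80,150),(438,195,475,282),300)[:1]: print("stone",rect(c,.042))
for c in blobs(im,(18,130,120),(32,255,255),(425,185,485,290))[:2]: print("brass",rect(c,.022))
cv2.imwrite("pics/t4.png",cv2.resize(im[150:310,160:480],None,fx=2.5,fy=2.5,interpolation=cv2.INTER_NEAREST)[:,:,::-1])
E
```

```text
[[ 0.54910749  0.08719553]
 [ 0.53974746  0.01662237]
 [ 0.52941853 -0.05081007]]
t 58.8 width 0.0255 F 14.99992847442627
placed t 63.4 width 0.0553 Fw [ 0.2 -0.  -0.2]
t 66.1 width 0.0261 F 14.99986544251442
placed t 70.5 width 0.0552 Fw [-1.3 -0.  -0.1]
t 73.0 width 0.0254 F 14.999269992113113
placed t 77.8 width 0.0549 Fw [ 0.6  0.3 -0.6]
79.0667
red [-1.65661621e-03 -8.05168152e-05]
blue [-0.0022616  -0.00080468]
green [-0.00127666 -0.00025257]
stone (array([ 0.51063507, -0.31201825]), np.float32(-0.08331585), [50, 152])
brass (array([ 0.60622156, -0.3194472 ]), np.float32(1.4842882), [22, 76])
brass (array([ 0.41972391, -0.30569904]), np.float32(1.4880364), [21, 75])
```

View pics/t4.png

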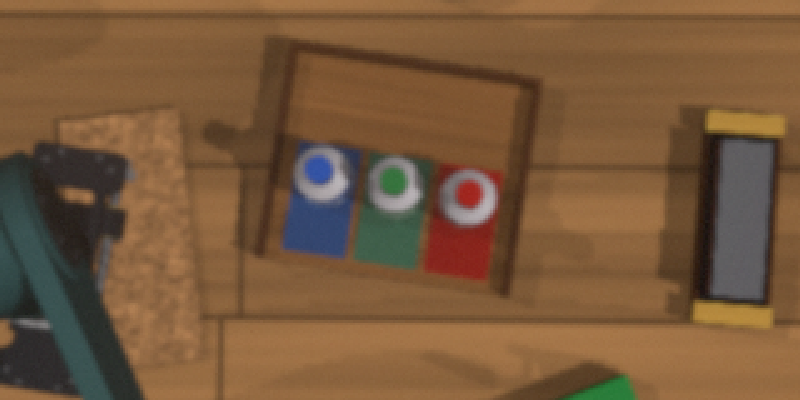

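Each bottle stands on its own colour, within about 3 mm of the disc: blue (320,172), green (394,183), red (469,195). The stone is centred in the holder within about 2.5 mm (crop 745,218).

```bash
python3 -c "
from h import *
print(get_qvel().round(3));robot.pause(.5);print(order.hand_in())"
```

```text
[-0.01  -0.001 -0.004  0.002 -0.001  0.001]
the job is handed in; nothing more can be done
None
```

I handed the job in at about 80 s: the stone lies in its holder within about 2.5 mm of centre, and all three bottles stand upright within about 3 mm of their own colours' discs; no verdict came back.

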